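# Third hand for a bike-stand cradle

### The job

Be a third hand for the person who will screw the cradle block to the bike stand: pick up the wooden block, and with it upright and held off the bench press its flat end squarely onto the middle of the jig's sprung faceplate, notched end pointing away from the jig. Push until the faceplate has gone about half-way back, between the two lines on the scale (about 10 N), never to its stop, keep that push steady for at least three seconds, and finish still gripping and pressing the block there: do not let go or put it down. Do not disturb the paint tin, brush, screwdriver or screw jar.

Things in the scene. Friction and masses are not known exactly. Their poses are not given: they have to be found in the camera images.
- cradle_mid (a point): Centre (half-way up) of the loose pale wood cradle block, 90 long (x), 46 wide (y), 56 mm tall (z), about 0.13 kg, upright on the bench, z up. Its +x end is flat. Its -x end has a U notch 28 mm wide, 30 mm deep (a U seen from above) between two 9 mm prongs; from 15 mm behind the centre to the flat end it is solid. Grasp it across the 46 mm width at the centre.
- cradle_foot (a point): Centre of the block's flat end: 45 mm from the block's centre along its +x; same axes as the block (x points out of the flat end).
- jig: Jig fixed to the bench; place and yaw vary. Origin on the bench under the faceplate's front at rest; x points into the jig (push direction), z up. Nothing stands in front of the plate. Behind: steel base 12 mm thick, 120 wide, 5-130 mm back; wood post 110 wide, 94 high, 65-87 mm back; scale bar on the +y side (y 54-60, x 2-87 mm), 90 high, two black lines.
- plate_face (a point): Centre of the faceplate's front surface, 65 mm above the bench; it moves with the plate. The faceplate is an upright bare aluminium plate 80 wide (y), 56 tall (z), 10 mm thick, its lower edge 37 mm and its top 93 mm above the bench; x points into the jig (push direction), z up.
- faceplate (a joint): How far the faceplate is pushed back along the jig's x, in m: 0 at rest, 0.030 at its hard stop. Two springs push it forward with 3 N at rest plus 0.5 N per mm: about 10.5 N at the half-way 0.015. The scale's lines stand at 0.009 and 0.021.
- paint_tin: Bystander: paint tin 84 mm across, 100 mm tall; origin at its underside.
- paintbrush: Bystander: paintbrush lying on the bench.
- screwdriver: Bystander: screwdriver lying on the bench.
- screw_jar: Bystander: glass jar with steel cap, 60 mm across, 70 mm tall; origin at its underside.
Not all that is in view belongs to the job. Several things look just like the part that bears cradle_mid: the one meant starts farthest to the robot's left.

How it is judged:
By the outcome, as a careful person would: the job done as asked, in the order asked, and still so for the second after the job is handed in, while the arm keeps its last pose, push and grip.
It also fails if it takes over 51 s, if anything falls off the work surface, if the arm or the gripper's body presses on something with over 40 N, if the wrist force passes 120 N, or if a joint passes its speed limit or range.

### The arm

A 6-joint arm with a two-finger parallel gripper is mounted at the origin on the work surface. World frame = base frame: x ahead of the robot, y to its left, z up, the work surface at z = 0. Lengths are in m, angles in rad, forces in N, time in s.
With the tool pointing down it reaches from about 0.35 to 0.85 m from the base axis. Payload 8.1 kg.
Tool frame: the origin (TCP) lies midway between the tips of the shut fingers; the grasp point (between the pads) lies 19 mm behind it; z points along the fingers, y is the direction in which the jaws open and shut (so a half turn about z gives the same grasp; the last joint's range is limited). The gripper opens to 85 mm and grips with 20 to 120 N. Pads are 22 mm wide; open, the fingers measure 114 mm over their backs; the gripper's body (76 mm by 85 mm) begins 54 mm behind the grasp point. The pads swing forward as they close: fully open they stand 13 mm farther back than shut.
Start: joints at [1.169, 0.13, 1.488, -0, 1.523, -0.085], TCP at [0.187, 0.57, 0.231] pointing down, gripper open.
Joint ranges: [-2.96, 2.96], [-0.89, 2.26], [0.02, 2.5], [-1.34, 4.48], [0, 2.73], [-2.66, 2.66]. Speed limits (rad/s): [2.39, 2.39, 2.79, 3.14, 3.14, 3.14].

### API

Orientations are given as a 3x3 rotation matrix whose columns are the frame's x, y, z axes.
In Python, from station import sensors, imaging, robot gives the robot as it stands.
- The arm moves only by the tool servo_tool, never from a script. Its argument "targets" is a list of rows, each an object with "fingers": the opening, from -1 (shut) to 1 (fully open), so that 0 is half open; "linear": the shift along the tool's x, y, z as a fraction of full scale, a list of three; "yaw": the turn about the tool's z as a fraction of full scale. A call has exactly 8 rows; each row shifts and turns the pose as measured when the row begins, along the tool's axes as they then stand; what a row does not reach is not made up. Full scale, the value 1, is 0.2 m for a shift and 1.5 rad for a turn. A row lasts 1/8 s, in which the tool goes at most 62.5 mm and 10.7 degrees, less where a joint would pass 70% of its speed; a pose out of reach is approached as far as the arm can. A call with a number of a shift or a turn outside -1 to 1 is refused whole. A call with a gripper value outside its range is refused whole. The fingers move at their own pace and stop on an object; "force" is the grip in N (left out, the last holds). Time passes only in rows, so rows that do not move let the fingers close, or fill a call up. It gives the time, the measured TCP pose, the force and the opening at its end, in the units of the state.
- sensors.get_obs(): the state, without advancing time (a new reading comes with each control period).
- imaging.camera(name): name is "side" or "top"; returns the picture (420x560x3 uint8, blue, green, red); there is no depth.
- imaging.camera_params(name): a dict with "fx", "fy", "cx", "cy" (pixels), "world_to_cam" (4x4, takes a point from world to camera coordinates). Camera axes: x right, y up, looking along -z (the intrinsics and any distortion apply to the point x, -y, -z); pixel columns grow to the right and rows downward; lengths in m; the calibration is good to about 2 mm. A picture is of the moment at which its call begins. camera_params takes no time and is no camera call.
- robot.close_job(): hands the job in, once; it reports no verdict.
The state is a dict: "clock": time; "joint_positions": joint angles; "qvel": joint speeds; "joint_torque": joint torques, N m; "ee_pos": TCP position; "tcp_rot": TCP orientation; "wrist_force": force on the tool from outside, world axes, zero at the start; "moment": the same for the moment, N m; "finger_gap": finger opening in m.
Only numpy, scipy, OpenCV 4.12 (cv2) and the standard library are available. Lean on these libraries where they do the work, as an engineer would, in place of code of your own. Each camera call takes 0.05 s, during which the arm holds its last target. There are 200 camera calls.

## Working session

There is one attempt and no reset: what is moved stays moved. The work goes in short steps, Python scripts to look and compute and a tool call to move; the robot and the scene stay as the last step left them, time stands still between calls to the robot, and variables do not carry over. Pictures are saved under pics/ and viewed, about 8 in all and at most 12, crops included, and the job is handed in when it is done.

Besides the shell and the picture viewer there is one more tool, called after ">>>" in YAML: its name, and indented under it one key for each argument. servo_tool: Moves the arm, as the interface text tells. Shift numbers are shares of 0.2 m and turn numbers shares of 1.5 rad, none past 1 either way. Its arguments: {"type":"object","properties":{"targets":{"type":"array","items":{"type":"object","properties":{"fingers":{"type":"number"},"linear":{"type":"array","items":{"type":"number","minimum":-1,"maximum":1}},"yaw":{"type":"number","minimum":-1,"maximum":1}}}},"force":{"type":"number"}},"required":["targets"]}

```bash
mkdir -p pics; python3 - <<'E'
from station import sensors, imaging
import cv2, numpy as np
for n in("top","side"):
    im=imaging.camera(n); cv2.imwrite(f"pics/{n}0.png",im)
    p=imaging.camera_params(n); print(n,{k:(np.round(v,4).tolist()) for k,v in p.items()})
o=sensors.get_obs(); print(o)
E
```

```text
top {'fx': 415.2591, 'fy': 415.2591, 'cx': 283.5004, 'cy': 214.2796, 'world_to_cam': [[-0.0232, -0.9997, 0.0008, -0.0724], [0.9913, -0.0229, 0.1297, -0.5816], [-0.1297, 0.0038, 0.9916, -1.0256], [0.0, 0.0, 0.0, 1.0]]}
side {'fx': 470.1709, 'fy': 470.1709, 'cx': 285.2932, 'cy': 214.5792, 'world_to_cam': [[0.8233, -0.5675, -0.0051, -0.5167], [0.4494, 0.6464, 0.6167, -0.2459], [-0.3467, -0.51, 0.7872, -1.2195], [0.0, 0.0, 0.0, 1.0]]}
{'clock': 0.1, 'joint_positions': array([ 1.16860849e+00,  1.31077265e-01,  1.48918276e+00, -1.55160441e-05,
        1.52302710e+00, -8.54467640e-02]), 'qvel': array([ 0.00024424, -0.00166738, -0.00178311, -0.00183694,  0.00101469,
       -0.00118842]), 'joint_torque': array([ 8.93258384e-04, -5.70944095e+01, -5.01947522e+01, -2.61433579e-04,
        7.86191085e-03, -5.54513508e-05]), 'ee_pos': array([0.18669385, 0.56968002, 0.23034755]), 'tcp_rot': array([[-9.50255717e-01,  3.11470144e-01, -6.49006766e-04],
       [ 3.11470793e-01,  9.50254437e-01, -1.56532409e-03],
       [ 1.29169840e-04, -1.68960482e-03, -9.99998564e-01]]), 'wrist_force': array([-0.07857386, -0.37820006, -0.26532173]), 'moment': array([-0.00831754, -0.07914344,  0.03953201]), 'finger_gap': 0.08577743627233025}
```

View pics/top0.png

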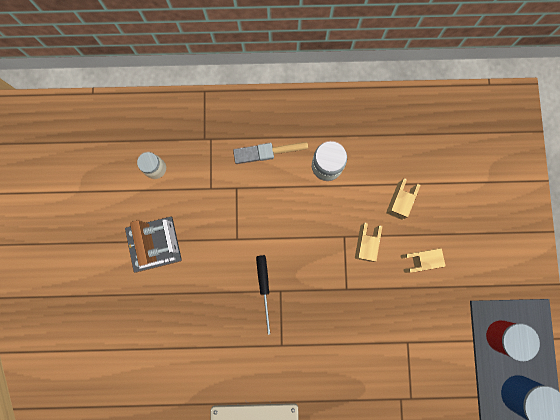

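View pics/side0.png

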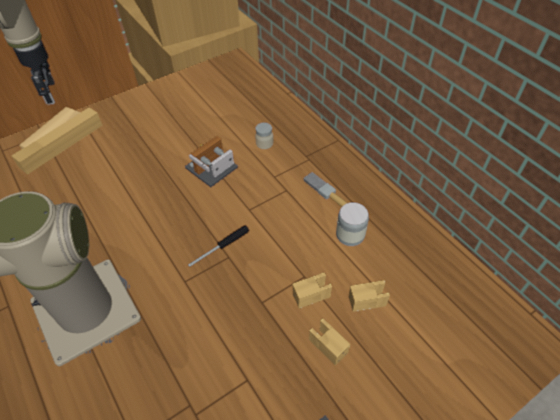

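The top view shows three blocks. The leftmost (largest y) is at pixel (370,242), with its notch pointing up the image and its flat end toward the robot. The jig is at (155,243) with its plate on the right side, facing -y. The brush, tin, jar and screwdriver are clear of both. Next I'll look closer and measure.

```bash
cat > h.py <<'E'
import numpy as np, cv2
from station import imaging
def ray(n,uv,z):
    p=imaging.camera_params(n); T=np.array(p["world_to_cam"]); R,t=T[:3,:3],T[:3,3]
    d=R.T@np.array([(uv[0]-p["cx"])/p["fx"],-(uv[1]-p["cy"])/p["fy"],-1.]); c=-R.T@t
    return c+d*(z-c[2])/d[2]
def proj(n,P):
    p=imaging.camera_params(n); T=np.array(p["world_to_cam"]); q=T[:3,:3]@np.array(P)+T[:3,3]
    return np.array([p["cx"]-p["fx"]*q[0]/q[2],p["cy"]+p["fy"]*q[1]/q[2]])
def crop(im,x0,y0,w,h,s): return cv2.resize(im[y0:y0+h,x0:x0+w],None,fx=s,fy=s,interpolation=cv2.INTER_CUBIC)
E
python3 - <<'E'
from h import *
im=cv2.imread("pics/top0.png"); 
a=crop(im,115,205,75,75,7.); b=crop(im,345,205,40,75,7.)
out=np.hstack([a,b])
cv2.imwrite("pics/c1.png",out)
hsv=cv2.cvtColor(im,cv2.COLOR_BGR2HSV)
print(hsv[250,368],hsv[255,372],hsv[230,363],hsv[262,366], hsv[235,385])
print(ray("top",(370,242),.056), ray("top",(178,240),.09))
s=cv2.imread("pics/side0.png"); cv2.imwrite("pics/c2.png",np.hstack([crop(s,175,130,75,65,6.),crop(s,288,265,50,50,7.8)[:390]]))
E
```

```text
[ 20 110 235] [ 21 107 241] [ 17 120 210] [ 14 139 182] [ 13 132 108]
[ 0.5027036  -0.29996177  0.056     ] [0.5162722  0.17047792 0.09      ]
```

View pics/c1.png

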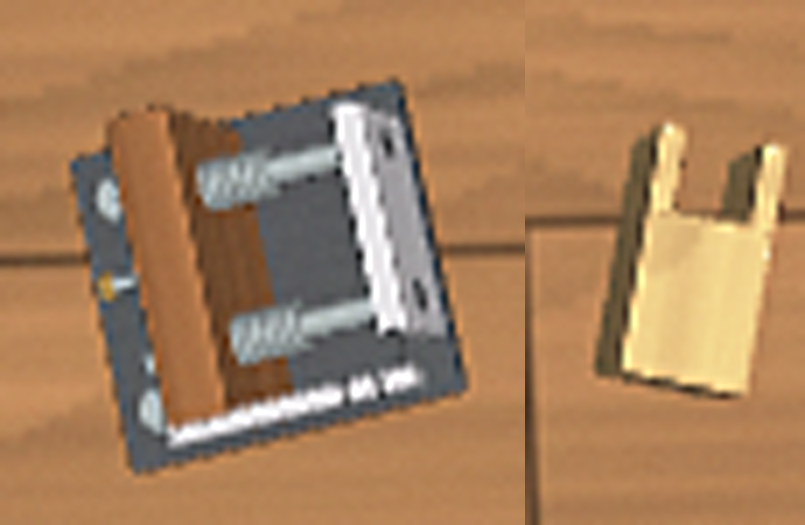

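View pics/c2.png

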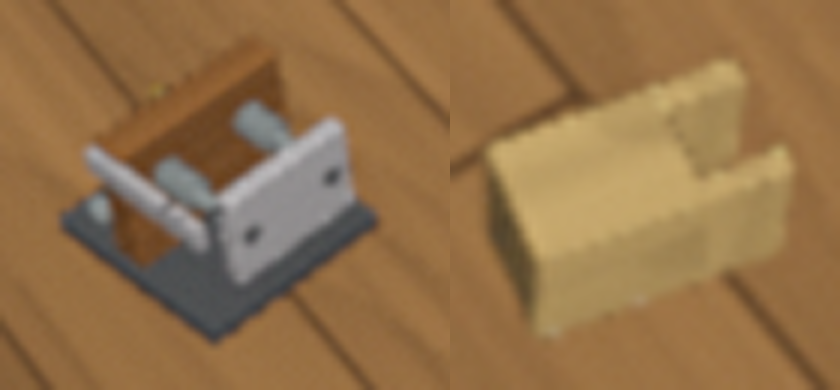

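The crops show the jig's scale bar on the robot's side of the plate, so jig x points roughly world +y. The block's top face and the plate's top edge are both clear, so I'll measure their corners.

```bash
python3 - <<'E'
from h import *
def top(c,ox,oy,z): return np.array([ray("top",((x+.5)/7-.5+ox,(y+.5)/7-.5+oy),z)[:2] for x,y in c])
b=top([(662,122),(788,146),(745,394),(622,372)],345-75,205,.056)
print("block",b.round(4).tolist(),b.mean(0),np.linalg.norm(b-np.roll(b,-1,0),axis=1))
a=(b[2]+b[3])/2-(b[0]+b[1])/2; print("yaw len",np.arctan2(a[1],a[0]),np.linalg.norm(a))
p=top([(364,102),(408,332),(378,330),(333,104)],115,205,.093)
print("plate front",p.round(4).tolist(),np.linalg.norm(p-np.roll(p,-1,0),axis=1),"mid",p[:2].mean(0)); 
t=p[0]-p[1]; print("jig yaw from plate",np.arctan2(t[0],-t[1]))
# jig y = from p0 to p1
y=p[1]-p[0]; print(np.arctan2(-y[0],y[1]))
q=top([(75,160),(398,85),(468,390),(137,472)],115,205,.012)
print("base",q.round(4).tolist(),np.linalg.norm(q-np.roll(q,-1,0),axis=1))
d=(q[0]+q[3])/2-(q[1]+q[2])/2; yaw=np.arctan2(d[1],d[0]); print("yaw base",yaw)
e=np.array([np.cos(yaw),np.sin(yaw)]); print("origin from base",q.mean(0)-e*.0675)
# side view, plate front corner rays
c=[(218,205),(340,120),(235,282),(352,195)]
for (x,yy),z in zip(c,[.093,.093,.037,.037]): print("side",ray("side",(x/6+175-.4,yy/6+130-.4),z))
# block side: top corners
for x,yy in [(490,150),(540,255),(785,155),(735,65)]: print("sblk",ray("side",((x-450)/7.8+288-.4,yy/7.8+265-.4),.056))
E
```

```text
block [[0.5532, -0.2878], [0.5435, -0.3325], [0.4556, -0.3125], [0.4644, -0.2693]] [ 0.50418795 -0.30051274] [0.04577047 0.09015008 0.04410823 0.09073623]
yaw len 2.9269895169927445 0.09043931332080436
plate front [[0.5673, 0.1979], [0.4875, 0.1818], [0.4885, 0.1921], [0.5668, 0.2086]] [0.08135596 0.01032303 0.08010097 0.01072421] mid [0.52740174 0.18983185]
jig yaw from plate 1.770285745923191
1.770285745923191
base [[0.5581, 0.3281], [0.5836, 0.2079], [0.4693, 0.1807], [0.4422, 0.3022]] [0.12281421 0.11739675 0.12451543 0.11880271]
yaw base 1.7852208149875533
origin from base [0.52765577 0.18879118]
side [0.48728135 0.18890926 0.093     ]
side [0.56826187 0.20630615 0.093     ]
side [0.48823419 0.1875274  0.037     ]
side [0.56975097 0.206869   0.037     ]
sblk [ 0.46512549 -0.26965913  0.056     ]
sblk [ 0.4562324  -0.31013513  0.056     ]
sblk [ 0.54319243 -0.32607443  0.056     ]
sblk [ 0.55051805 -0.28974904  0.056     ]
```

>>> servo_tool:
  targets:
    - {"linear":[-0.258,-0.159,0],"yaw":0,"fingers":0.6}
    - {"linear":[-0.258,-0.159,0],"yaw":0,"fingers":0.6}
    - {"linear":[-0.258,-0.159,0],"yaw":0,"fingers":0.6}
    - {"linear":[-0.258,-0.159,0],"yaw":0,"fingers":0.6}
    - {"linear":[-0.258,-0.159,0],"yaw":0,"fingers":0.6}
    - {"linear":[-0.258,-0.159,0],"yaw":0,"fingers":0.6}
    - {"linear":[-0.258,-0.159,0],"yaw":0,"fingers":0.6}
    - {"linear":[-0.258,-0.159,0],"yaw":0,"fingers":0.6}

```text
clock: 1.1
ee_pos: [0.505, 0.1909, 0.2268]
tcp_rot: [[-0.953, 0.303, -0.004], [0.303, 0.953, -0.004], [0.003, -0.005, -1.0]]
wrist_force: [-0.1, 0.5, 0.1]
finger_gap: 0.068
```

```bash
cat > go.py <<'E'
import sys; from h import *
from station import sensors
# usage: go.py x y z yaw_of_tool_x
o=sensors.get_obs(); t=np.array([float(v) for v in sys.argv[1:4]]); R=np.array(o["tcp_rot"])
yw=np.arctan2(R[1,0],R[0,0]); dy=(float(sys.argv[4])-yw+np.pi)%(2*np.pi)-np.pi
print("clock",round(o["clock"],2),"pos",np.round(o["ee_pos"],4),"yaw",round(yw,4),"gap",round(o["finger_gap"],4),"F",np.round(o["wrist_force"],2),"M",np.round(o["moment"],2),"tilt",np.round(R[:2,2],4))
print("total shares",np.round(R.T@(t-o["ee_pos"])/.2,4),"yaw",round(-dy/1.5,4), "q",np.round(o["joint_positions"],2))
E
python3 go.py 0.504 -0.300 0.15 2.925
```

```text
clock 1.1 pos [0.505  0.1909 0.2268] yaw 2.8335 gap 0.068 F [-0.08  0.5   0.09] M [ 0.01  0.01 -0.02] tilt [-0.0041 -0.0042]
total shares [-0.7407 -2.3383  0.3943] yaw -0.061 q [ 0.27 -0.03  1.66 -0.    1.51 -0.99]
```

>>> servo_tool:
  targets:
    - {"linear":[-0.093,-0.292,0.02],"yaw":-0.0076,"fingers":0.6}
    - {"linear":[-0.093,-0.292,0.02],"yaw":-0.0076,"fingers":0.6}
    - {"linear":[-0.093,-0.292,0.02],"yaw":-0.0076,"fingers":0.6}
    - {"linear":[-0.093,-0.292,0.02],"yaw":-0.0076,"fingers":0.6}
    - {"linear":[-0.093,-0.292,0.02],"yaw":-0.0076,"fingers":0.6}
    - {"linear":[-0.093,-0.292,0.02],"yaw":-0.0076,"fingers":0.6}
    - {"linear":[-0.093,-0.292,0.02],"yaw":-0.0076,"fingers":0.6}
    - {"linear":[-0.093,-0.292,0.02],"yaw":-0.0076,"fingers":0.6}

```text
clock: 2.1
ee_pos: [0.5233, -0.3077, 0.1929]
tcp_rot: [[-0.977, 0.213, -0.007], [0.213, 0.977, -0.003], [0.006, -0.004, -1.0]]
wrist_force: [0.9, -0.4, 1.2]
finger_gap: 0.068
```

```bash
python3 go.py 0.504 -0.300 0.10 2.925
```

```text
clock 2.1 pos [ 0.5233 -0.3077  0.1929] yaw 2.9272 gap 0.068 F [ 0.93 -0.44  1.19] M [-0.02 -0.03 -0.01] tilt [-0.0072 -0.003 ]
total shares [0.0994 0.019  0.4649] yaw 0.0015 q [-0.61  0.17  1.51 -0.01  1.46 -1.97]
```

>>> servo_tool:
  targets:
    - {"linear":[0.033,0.006,0.09],"yaw":0,"fingers":0.6}
    - {"linear":[0.033,0.006,0.09],"yaw":0,"fingers":0.6}
    - {"linear":[0.033,0.006,0.09],"yaw":0,"fingers":0.6}
    - {"linear":[0,0,0.09],"yaw":0,"fingers":0.6}
    - {"linear":[0,0,0.09],"yaw":0,"fingers":0.6}
    - {"linear":[0,0,0],"yaw":0,"fingers":0.6}
    - {"linear":[0,0,0],"yaw":0,"fingers":0.6}
    - {"linear":[0,0,0],"yaw":0,"fingers":0.6}

```text
clock: 3.1
ee_pos: [0.502, -0.3022, 0.0963]
tcp_rot: [[-0.976, 0.216, -0.01], [0.216, 0.976, -0.002], [0.009, -0.004, -1.0]]
wrist_force: [0.3, 0.3, 0.0]
finger_gap: 0.0683
```

```bash
python3 go.py 0.504 -0.300 0.009 2.925; python3 - <<'E'
from h import *
a=imaging.camera("side"); b=imaging.camera("top")
cv2.imwrite("pics/g1.png",np.hstack([crop(a,260,200,100,130,4.),crop(b,330,180,100,130,4.)]))
E
```

```text
clock 3.1 pos [ 0.502  -0.3022  0.0963] yaw 2.9243 gap 0.0683 F [0.35 0.34 0.  ] M [ 0.07  0.   -0.02] tilt [-0.0101 -0.0019]
total shares [-0.0117  0.0144  0.4364] yaw -0.0004 q [-0.62  0.2   1.66 -0.01  1.29 -1.98]
```

View pics/g1.png

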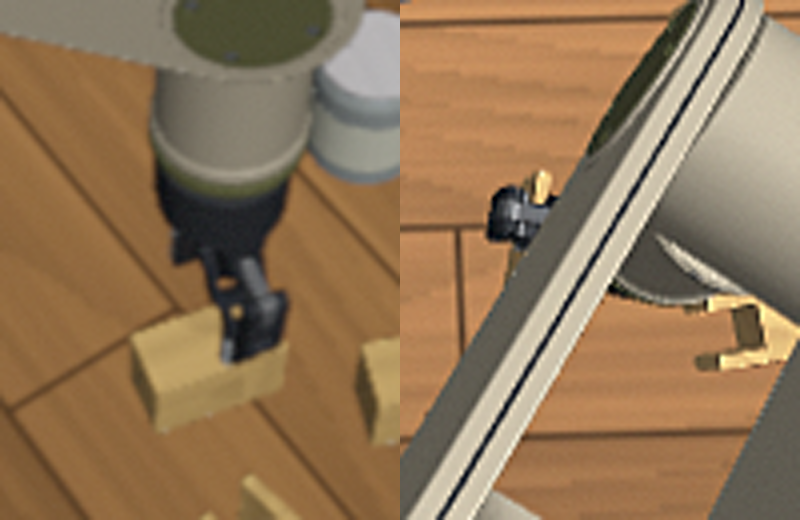

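The fingers straddle the block, and there's room between them and its neighbour. Descending.

>>> servo_tool:
  targets:
    - {"linear":[-0.006,0.007,0.08],"yaw":0,"fingers":0.6}
    - {"linear":[-0.006,0.007,0.08],"yaw":0,"fingers":0.6}
    - {"linear":[0,0,0.08],"yaw":0,"fingers":0.6}
    - {"linear":[0,0,0.08],"yaw":0,"fingers":0.6}
    - {"linear":[0,0,0.06],"yaw":0,"fingers":0.6}
    - {"linear":[0,0,0.04],"yaw":0,"fingers":0.6}
    - {"linear":[0,0,0.01],"yaw":0,"fingers":0.6}
    - {"linear":[0,0,0],"yaw":0,"fingers":0.6}

```text
clock: 4.2
ee_pos: [0.5037, -0.2999, 0.0034]
tcp_rot: [[-0.976, 0.216, -0.011], [0.216, 0.976, -0.001], [0.01, -0.004, -1.0]]
wrist_force: [0.2, 0.0, 0.8]
finger_gap: 0.0683
```

```bash
python3 go.py 0.504 -0.300 0.006 2.925
```

```text
clock 4.2 pos [ 0.5037 -0.2999  0.0034] yaw 2.9239 gap 0.0683 F [0.16 0.05 0.78] M [-0.03  0.02  0.04] tilt [-0.0109 -0.0013]
total shares [-0.0013 -0.0003 -0.0129] yaw -0.0007 q [-0.62  0.33  1.7  -0.01  1.12 -1.97]
```

Raise 2.6 mm in the first row, then close at 70 N.

>>> servo_tool:
  force: 70
  targets:
    - {"linear":[0,0,-0.013],"yaw":0,"fingers":0.6}
    - {"linear":[0,0,0],"yaw":0,"fingers":0.1}
    - {"linear":[0,0,0],"yaw":0,"fingers":-0.2}
    - {"linear":[0,0,0],"yaw":0,"fingers":-0.5}
    - {"linear":[0,0,0],"yaw":0,"fingers":-1}
    - {"linear":[0,0,0],"yaw":0,"fingers":-1}
    - {"linear":[0,0,0],"yaw":0,"fingers":-1}
    - {"linear":[0,0,0],"yaw":0,"fingers":-1}

```text
clock: 5.2
ee_pos: [0.5047, -0.3006, 0.0079]
tcp_rot: [[-0.976, 0.216, -0.009], [0.216, 0.976, -0.003], [0.008, -0.005, -1.0]]
wrist_force: [0.3, -1.0, -1.0]
finger_gap: 0.0452
```

```bash
python3 go.py 0.504 -0.300 0.006 2.925
```

```text
clock 5.2 pos [ 0.5047 -0.3006  0.0079] yaw 2.924 gap 0.0452 F [ 0.29 -0.99 -0.97] M [ 0.01 -0.02  0.01] tilt [-0.0087 -0.0029]
total shares [0.0042 0.002  0.0094] yaw -0.0007 q [-0.62  0.32  1.7  -0.01  1.13 -1.97]
```

>>> servo_tool:
  targets:
    - {"linear":[0,0,-0.05],"yaw":0,"fingers":-1}
    - {"linear":[0,0,-0.1],"yaw":0,"fingers":-1}
    - {"linear":[0,0,-0.15],"yaw":0,"fingers":-1}
    - {"linear":[0,0,-0.15],"yaw":0,"fingers":-1}
    - {"linear":[0,0,-0.15],"yaw":0,"fingers":-1}
    - {"linear":[0,0,-0.1],"yaw":0,"fingers":-1}
    - {"linear":[0,0,-0.05],"yaw":0,"fingers":-1}
    - {"linear":[0,0,0],"yaw":0,"fingers":-1}

```text
clock: 6.2
ee_pos: [0.5076, -0.3011, 0.173]
tcp_rot: [[-0.976, 0.216, -0.002], [0.216, 0.976, -0.008], [0.0, -0.008, -1.0]]
wrist_force: [0.6, -0.3, -1.2]
finger_gap: 0.0454
```

```bash
python3 go.py 0.543 0.080 0.16 1.778
```

```text
clock 6.2 pos [ 0.5076 -0.3011  0.173 ] yaw 2.9241 gap 0.0454 F [ 0.6  -0.33 -1.22] M [-0.02 -0.01 -0.08] tilt [-0.0018 -0.0077]
total shares [0.2385 1.8991 0.0503] yaw 0.7641 q [-0.62  0.14  1.59 -0.01  1.41 -1.97]
```

>>> servo_tool:
  targets:
    - {"linear":[0.028,0.15,0],"yaw":0,"fingers":-1}
    - {"linear":[0.028,0.237,0],"yaw":0,"fingers":-1}
    - {"linear":[0.028,0.237,0],"yaw":0,"fingers":-1}
    - {"linear":[0.028,0.237,0],"yaw":0,"fingers":-1}
    - {"linear":[0.028,0.237,0],"yaw":0,"fingers":-1}
    - {"linear":[0.028,0.237,0],"yaw":0,"fingers":-1}
    - {"linear":[0.028,0.237,0],"yaw":0,"fingers":-1}
    - {"linear":[0.028,0.15,0],"yaw":0,"fingers":-1}

```text
clock: 7.2
ee_pos: [0.5344, 0.0537, 0.1625]
tcp_rot: [[-0.975, 0.221, -0.013], [0.221, 0.975, -0.005], [0.011, -0.008, -1.0]]
wrist_force: [-0.1, -1.4, -0.3]
finger_gap: 0.0455
```

>>> servo_tool:
  targets:
    - {"linear":[0,0,0],"yaw":0.05,"fingers":-1}
    - {"linear":[0,0,0],"yaw":0.1,"fingers":-1}
    - {"linear":[0,0,0],"yaw":0.12,"fingers":-1}
    - {"linear":[0,0,0],"yaw":0.12,"fingers":-1}
    - {"linear":[0,0,0],"yaw":0.12,"fingers":-1}
    - {"linear":[0,0,0],"yaw":0.12,"fingers":-1}
    - {"linear":[0,0,0],"yaw":0.08,"fingers":-1}
    - {"linear":[0,0,0],"yaw":0.04,"fingers":-1}

```text
clock: 8.2
ee_pos: [0.5276, 0.0573, 0.1523]
tcp_rot: [[-0.19, 0.981, -0.03], [0.982, 0.19, -0.005], [0.001, -0.03, -1.0]]
wrist_force: [0.8, -0.1, -0.6]
finger_gap: 0.0453
```

```bash
python3 go.py 0.549 0.085 0.045 1.778
```

```text
clock 8.2 pos [0.5276 0.0573 0.1523] yaw 1.7619 gap 0.0453 F [ 0.78 -0.07 -0.59] M [-0.   -0.04  0.02] tilt [-0.0297 -0.0051]
total shares [0.1154 0.1474 0.5324] yaw -0.0108 q [ 0.01  0.02  1.75 -0.    1.4  -0.18]
```

>>> servo_tool:
  targets:
    - {"linear":[0.02,0.037,0.05],"yaw":-0.003,"fingers":-1}
    - {"linear":[0.02,0.037,0.08],"yaw":-0.003,"fingers":-1}
    - {"linear":[0.02,0.037,0.08],"yaw":-0.003,"fingers":-1}
    - {"linear":[0.02,0.037,0.08],"yaw":-0.003,"fingers":-1}
    - {"linear":[0,0,0.08],"yaw":0,"fingers":-1}
    - {"linear":[0,0,0.06],"yaw":0,"fingers":-1}
    - {"linear":[0,0,0.03],"yaw":0,"fingers":-1}
    - {"linear":[0,0,0],"yaw":0,"fingers":-1}

```text
clock: 9.2
ee_pos: [0.5485, 0.08, 0.0475]
tcp_rot: [[-0.214, 0.976, -0.038], [0.977, 0.214, -0.006], [0.003, -0.038, -0.999]]
wrist_force: [0.3, -0.6, -0.8]
finger_gap: 0.0451
```

```bash
python3 go.py 0.549 0.085 0.045 1.778;  python3 - <<'E'
from h import *
a=imaging.camera("side"); b=imaging.camera("top")
cv2.imwrite("pics/p1.png",np.hstack([crop(a,160,110,100,130,4.),crop(b,120,180,100,130,4.)]))
E
```

```text
clock 9.2 pos [0.5485 0.08   0.0475] yaw 1.7862 gap 0.0451 F [ 0.32 -0.64 -0.81] M [ 0.02  0.   -0.01] tilt [-0.0381 -0.0056]
total shares [0.0238 0.0084 0.0125] yaw 0.0055 q [ 0.05  0.21  1.75 -0.    1.22 -0.16]
```

View pics/p1.png

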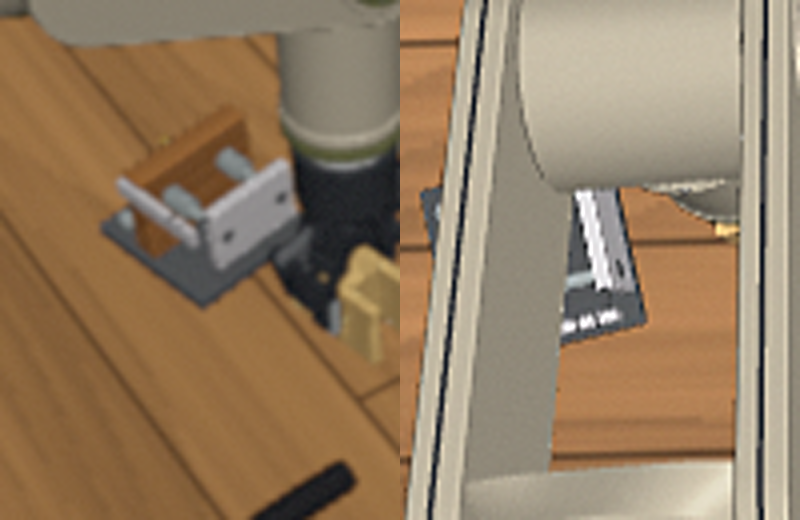

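The block hangs upright 60 mm in front of the plate, with the notch facing away. The tool has drifted about 2° in roll, so I'll try a quick up and slow down move to take it out.

>>> servo_tool:
  targets:
    - {"linear":[0,0,-0.3],"yaw":0,"fingers":-1}
    - {"linear":[0,0,-0.3],"yaw":0,"fingers":-1}
    - {"linear":[0,0,0],"yaw":0,"fingers":-1}
    - {"linear":[0,0,0],"yaw":0,"fingers":-1}
    - {"linear":[0,0,0],"yaw":0,"fingers":-1}
    - {"linear":[0,0,0],"yaw":0,"fingers":-1}
    - {"linear":[0,0,0],"yaw":0,"fingers":-1}
    - {"linear":[0,0,0],"yaw":0,"fingers":-1}

```text
clock: 10.3
ee_pos: [0.5523, 0.0802, 0.1703]
tcp_rot: [[-0.213, 0.976, -0.039], [0.977, 0.213, -0.006], [0.003, -0.039, -0.999]]
wrist_force: [0.4, -0.4, -1.3]
finger_gap: 0.0454
```

```bash
python3 go.py 0.549 0.085 0.045 1.778
```

```text
clock 10.3 pos [0.5523 0.0802 0.1703] yaw 1.7856 gap 0.0454 F [ 0.35 -0.38 -1.26] M [ 0.03 -0.   -0.01] tilt [-0.039  -0.0057]
total shares [0.025  0.0138 0.6266] yaw 0.0051 q [ 0.05  0.09  1.64 -0.    1.45 -0.16]
```

>>> servo_tool:
  targets:
    - {"linear":[0.013,0.007,0.3],"yaw":0,"fingers":-1}
    - {"linear":[0.013,0.007,0.3],"yaw":0.005,"fingers":-1}
    - {"linear":[0,0,-0.1],"yaw":0,"fingers":-1}
    - {"linear":[0,0,-0.1],"yaw":0,"fingers":-1}
    - {"linear":[0,0,-0.1],"yaw":0,"fingers":-1}
    - {"linear":[0,0,-0.1],"yaw":0,"fingers":-1}
    - {"linear":[0,0,-0.1],"yaw":0,"fingers":-1}
    - {"linear":[0,0,-0.1],"yaw":0,"fingers":-1}

```text
clock: 11.3
ee_pos: [0.5598, 0.0861, 0.1911]
tcp_rot: [[-0.207, 0.978, -0.021], [0.978, 0.207, -0.005], [-0.0, -0.022, -1.0]]
wrist_force: [0.1, -0.7, -0.7]
finger_gap: 0.0456
```

```bash
python3 go.py 0.549 0.085 0.045 1.778
```

```text
clock 11.3 pos [0.5598 0.0861 0.1911] yaw 1.7789 gap 0.0456 F [ 0.12 -0.71 -0.74] M [-0.03 -0.04  0.02] tilt [-0.0214 -0.0048]
total shares [ 0.006  -0.0379  0.7313] yaw 0.0006 q [ 0.06  0.08  1.61 -0.    1.47 -0.14]
```

>>> servo_tool:
  targets:
    - {"linear":[0.0,-0.018,0.3],"yaw":0,"fingers":-1}
    - {"linear":[0.0,-0.018,0.3],"yaw":0,"fingers":-1}
    - {"linear":[0,0,-0.1],"yaw":0,"fingers":-1}
    - {"linear":[0,0,-0.1],"yaw":0,"fingers":-1}
    - {"linear":[0,0,-0.1],"yaw":0,"fingers":-1}
    - {"linear":[0,0,-0.1],"yaw":0,"fingers":-1}
    - {"linear":[0,0,-0.1],"yaw":0,"fingers":-1}
    - {"linear":[0,0,-0.1],"yaw":0,"fingers":-1}

```text
clock: 12.3
ee_pos: [0.5691, 0.0854, 0.2496]
tcp_rot: [[-0.207, 0.978, 0.038], [0.978, 0.208, -0.001], [-0.009, 0.037, -0.999]]
wrist_force: [0.1, 0.5, -0.8]
finger_gap: 0.0454
```

```bash
python3 go.py 0.549 0.085 0.045 1.778
```

```text
clock 12.3 pos [0.5691 0.0854 0.2496] yaw 1.7797 gap 0.0454 F [ 0.1   0.48 -0.77] M [ 0.04  0.05 -0.  ] tilt [ 0.0383 -0.0012]
total shares [ 0.0281 -0.1367  1.0183] yaw 0.0011 q [ 0.06  0.02  1.57 -0.    1.51 -0.15]
```

>>> servo_tool:
  targets:
    - {"linear":[0.004,-0.018,0.1],"yaw":0,"fingers":-1}
    - {"linear":[0.004,-0.018,0.1],"yaw":0,"fingers":-1}
    - {"linear":[0.004,-0.018,0.1],"yaw":0,"fingers":-1}
    - {"linear":[0.004,-0.018,0.1],"yaw":0,"fingers":-1}
    - {"linear":[0.004,-0.018,0.1],"yaw":0,"fingers":-1}
    - {"linear":[0,-0.01,0.1],"yaw":0,"fingers":-1}
    - {"linear":[0,0,0.1],"yaw":0,"fingers":-1}
    - {"linear":[0,0,0],"yaw":0,"fingers":-1}

```text
clock: 13.3
ee_pos: [0.5553, 0.0852, 0.1153]
tcp_rot: [[-0.208, 0.977, 0.049], [0.978, 0.208, -0.001], [-0.011, 0.048, -0.999]]
wrist_force: [0.2, 0.7, -1.1]
finger_gap: 0.0452
```

```bash
python3 go.py 0.549 0.085 0.045 1.778
```

```text
clock 13.3 pos [0.5553 0.0852 0.1153] yaw 1.78 gap 0.0452 F [ 0.25  0.7  -1.06] M [-0.01  0.03 -0.03] tilt [ 0.049  -0.0005]
total shares [ 0.0093 -0.0476  0.3493] yaw 0.0013 q [ 0.06  0.07  1.77 -0.    1.25 -0.15]
```

>>> servo_tool:
  targets:
    - {"linear":[0,-0.01,-0.25],"yaw":0,"fingers":-1}
    - {"linear":[0,-0.01,-0.25],"yaw":0,"fingers":-1}
    - {"linear":[0,-0.01,0.1],"yaw":0,"fingers":-1}
    - {"linear":[0,-0.01,0.1],"yaw":0,"fingers":-1}
    - {"linear":[0,0,0.1],"yaw":0,"fingers":-1}
    - {"linear":[0,0,0.1],"yaw":0,"fingers":-1}
    - {"linear":[0,0,0.1],"yaw":0,"fingers":-1}
    - {"linear":[0,0,0],"yaw":0,"fingers":-1}

```text
clock: 14.3
ee_pos: [0.5407, 0.083, 0.1067]
tcp_rot: [[-0.208, 0.977, 0.036], [0.978, 0.208, -0.001], [-0.009, 0.035, -0.999]]
wrist_force: [-0.7, 0.3, -1.9]
finger_gap: 0.0452
```

```bash
python3 go.py 0.549 0.085 0.045 1.778
```

```text
clock 14.3 pos [0.5407 0.083  0.1067] yaw 1.7802 gap 0.0452 F [-0.74  0.27 -1.92] M [-0.01  0.05 -0.01] tilt [ 0.0364 -0.0013]
total shares [0.0037 0.0316 0.3096] yaw 0.0015 q [ 0.06  0.05  1.81 -0.    1.25 -0.15]
```

>>> servo_tool:
  targets:
    - {"linear":[0,0.015,-0.3],"yaw":0,"fingers":-1}
    - {"linear":[0,0.015,-0.3],"yaw":0,"fingers":-1}
    - {"linear":[0,0.01,0.13],"yaw":0,"fingers":-1}
    - {"linear":[0,0.01,0.13],"yaw":0,"fingers":-1}
    - {"linear":[0,0.01,0.13],"yaw":0,"fingers":-1}
    - {"linear":[0,0,0.13],"yaw":0,"fingers":-1}
    - {"linear":[0,0,0.13],"yaw":0,"fingers":-1}
    - {"linear":[0,0,0],"yaw":0,"fingers":-1}

```text
clock: 15.3
ee_pos: [0.5519, 0.0855, 0.0981]
tcp_rot: [[-0.208, 0.978, 0.035], [0.978, 0.208, -0.001], [-0.009, 0.034, -0.999]]
wrist_force: [-0.4, -0.2, -1.0]
finger_gap: 0.0453
```

```bash
python3 go.py 0.549 0.085 0.045 1.778
```

```text
clock 15.3 pos [0.5519 0.0855 0.0981] yaw 1.7802 gap 0.0453 F [-0.44 -0.22 -0.98] M [-0.02 -0.01  0.03] tilt [ 0.0351 -0.0014]
total shares [ 0.0028 -0.0239  0.2648] yaw 0.0014 q [ 0.06  0.09  1.78 -0.    1.23 -0.14]
```

>>> servo_tool:
  targets:
    - {"linear":[0,-0.012,0.02],"yaw":0,"fingers":-1}
    - {"linear":[0,-0.012,0.04],"yaw":0,"fingers":-1}
    - {"linear":[0,0,0.05],"yaw":0,"fingers":-1}
    - {"linear":[0,0,0.05],"yaw":0,"fingers":-1}
    - {"linear":[0,0,0.04],"yaw":0,"fingers":-1}
    - {"linear":[0,0,0.03],"yaw":0,"fingers":-1}
    - {"linear":[0,0,0.02],"yaw":0,"fingers":-1}
    - {"linear":[0,0,0.0],"yaw":0,"fingers":-1}

```text
clock: 16.3
ee_pos: [0.551, 0.0845, 0.0482]
tcp_rot: [[-0.208, 0.977, 0.04], [0.978, 0.208, -0.001], [-0.009, 0.039, -0.999]]
wrist_force: [0.2, 0.0, -1.2]
finger_gap: 0.0451
```

```bash
python3 go.py 0.5385 0.135 0.045 1.778
```

```text
clock 16.3 pos [0.551  0.0845 0.0482] yaw 1.7802 gap 0.0451 F [ 0.17  0.02 -1.22] M [ 0.03 -0.   -0.01] tilt [ 0.0397 -0.0011]
total shares [ 0.2599 -0.0093  0.0131] yaw 0.0014 q [ 0.06  0.15  1.82 -0.    1.13 -0.15]
```

>>> servo_tool:
  targets:
    - {"linear":[0,0,0],"yaw":-0.12,"fingers":-1}
    - {"linear":[0,0,0],"yaw":-0.12,"fingers":-1}
    - {"linear":[0,0,0],"yaw":0.04,"fingers":-1}
    - {"linear":[0,0,0],"yaw":0.05,"fingers":-1}
    - {"linear":[0,0,0],"yaw":0.05,"fingers":-1}
    - {"linear":[0,0,0],"yaw":0.05,"fingers":-1}
    - {"linear":[0,0,0],"yaw":0.05,"fingers":-1}
    - {"linear":[0,0,0],"yaw":0,"fingers":-1}

```text
clock: 17.3
ee_pos: [0.5535, 0.0847, 0.0513]
tcp_rot: [[-0.21, 0.977, 0.045], [0.978, 0.21, -0.001], [-0.01, 0.043, -0.999]]
wrist_force: [-0.3, 0.1, -1.4]
finger_gap: 0.0451
```

```bash
python3 go.py 0.5385 0.135 0.045 1.778
```

```text
clock 17.3 pos [0.5535 0.0847 0.0513] yaw 1.7825 gap 0.0451 F [-0.32  0.14 -1.39] M [0.03 0.02 0.08] tilt [ 0.0446 -0.0008]
total shares [ 0.2617 -0.0217  0.0278] yaw 0.003 q [ 0.06  0.14  1.82 -0.    1.14 -0.15]
```

>>> servo_tool:
  targets:
    - {"linear":[0,-0.01,-0.3],"yaw":0,"fingers":-1}
    - {"linear":[0,-0.01,-0.3],"yaw":0.003,"fingers":-1}
    - {"linear":[0,0,0.09],"yaw":0,"fingers":-1}
    - {"linear":[0,0,0.09],"yaw":0,"fingers":-1}
    - {"linear":[0,0,0.09],"yaw":0,"fingers":-1}
    - {"linear":[0,0,0.09],"yaw":0,"fingers":-1}
    - {"linear":[0,0,0.09],"yaw":0,"fingers":-1}
    - {"linear":[0,0,0.09],"yaw":0,"fingers":-1}

```text
clock: 18.3
ee_pos: [0.5464, 0.0837, 0.0572]
tcp_rot: [[-0.214, 0.976, 0.039], [0.977, 0.214, -0.001], [-0.009, 0.038, -0.999]]
wrist_force: [-1.0, -0.3, -1.6]
finger_gap: 0.0452
```

```bash
python3 go.py 0.549 0.085 0.045 1.778
```

```text
clock 18.3 pos [0.5464 0.0837 0.0572] yaw 1.7867 gap 0.0452 F [-0.98 -0.32 -1.58] M [-0.01  0.08  0.02] tilt [ 0.039  -0.0011]
total shares [0.0041 0.0119 0.0614] yaw 0.0058 q [ 0.06  0.12  1.83 -0.    1.15 -0.15]
```

Two degrees of roll about the push axis is tolerable, since the face stays square to the plate. Now the approach.

>>> servo_tool:
  targets:
    - {"linear":[0.03,0.005,0.015],"yaw":0.002,"fingers":-1}
    - {"linear":[0.04,0.005,0.015],"yaw":0.002,"fingers":-1}
    - {"linear":[0.04,0.005,0.015],"yaw":0.002,"fingers":-1}
    - {"linear":[0.04,0.004,0.01],"yaw":0,"fingers":-1}
    - {"linear":[0.04,0,0],"yaw":0,"fingers":-1}
    - {"linear":[0.03,0,0],"yaw":0,"fingers":-1}
    - {"linear":[0.02,0,0],"yaw":0,"fingers":-1}
    - {"linear":[0,0,0],"yaw":0,"fingers":-1}

```text
clock: 19.3
ee_pos: [0.5404, 0.1358, 0.0453]
tcp_rot: [[-0.206, 0.978, 0.039], [0.979, 0.206, -0.001], [-0.009, 0.038, -0.999]]
wrist_force: [0.6, 0.7, -1.3]
finger_gap: 0.0452
```

```bash
python3 go.py 0.5365 0.146 0.045 1.778;  python3 - <<'E'
from h import *
a=imaging.camera("side")
cv2.imwrite("pics/p2.png",crop(a,170,110,120,90,6.))
E
```

```text
clock 19.3 pos [0.5404 0.1358 0.0453] yaw 1.7781 gap 0.0452 F [ 0.56  0.73 -1.28] M [-0.02  0.01 -0.06] tilt [ 0.0394 -0.0005]
total shares [ 0.0539 -0.0085  0.0006] yaw 0.0001 q [ 0.16  0.15  1.82 -0.01  1.13 -0.05]
```

View pics/p2.png

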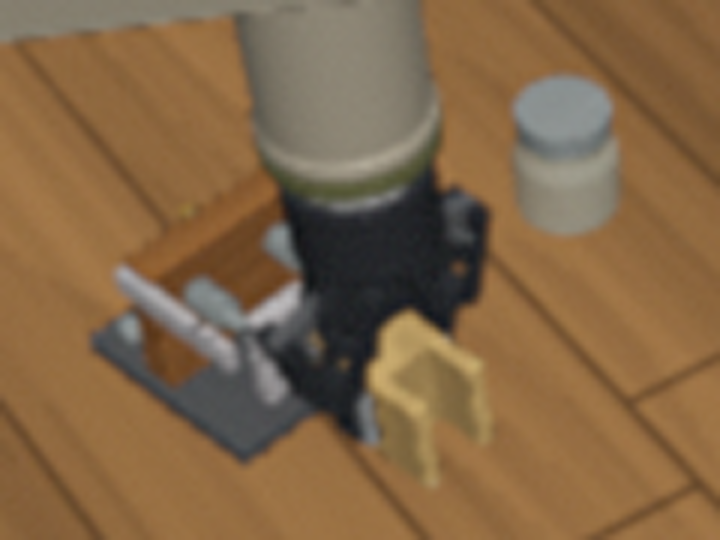

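The block is lined up just in front of the plate. I'll advance slowly until it touches.

>>> servo_tool:
  targets:
    - {"linear":[0.01,-0.003,0],"yaw":0,"fingers":-1}
    - {"linear":[0.01,-0.003,0],"yaw":0,"fingers":-1}
    - {"linear":[0.01,-0.003,0],"yaw":0,"fingers":-1}
    - {"linear":[0.01,0,0],"yaw":0,"fingers":-1}
    - {"linear":[0.01,0,0],"yaw":0,"fingers":-1}
    - {"linear":[0.01,0,0],"yaw":0,"fingers":-1}
    - {"linear":[0.01,0,0],"yaw":0,"fingers":-1}
    - {"linear":[0,0,0],"yaw":0,"fingers":-1}

```text
clock: 20.35
ee_pos: [0.5358, 0.1481, 0.0451]
tcp_rot: [[-0.205, 0.978, 0.04], [0.979, 0.205, -0.003], [-0.011, 0.038, -0.999]]
wrist_force: [1.2, -3.7, -0.4]
finger_gap: 0.0453
```

```bash
python3 go.py 0.5365 0.146 0.045 1.778
```

```text
clock 20.35 pos [0.5358 0.1481 0.0451] yaw 1.7771 gap 0.0453 F [ 1.18 -3.7  -0.41] M [-0.53  0.02  0.11] tilt [ 0.0395 -0.0026]
total shares [-0.0109  0.0015  0.0005] yaw -0.0006 q [ 0.18  0.15  1.82 -0.01  1.13 -0.02]
```

Contact at about 3.9 N. Pushing on.

>>> servo_tool:
  targets:
    - {"linear":[0.01,0,0],"yaw":0,"fingers":-1}
    - {"linear":[0.01,0,0],"yaw":0,"fingers":-1}
    - {"linear":[0.01,0,0],"yaw":0,"fingers":-1}
    - {"linear":[0.01,0,0],"yaw":0,"fingers":-1}
    - {"linear":[0.01,0,0],"yaw":0,"fingers":-1}
    - {"linear":[0.008,0,0],"yaw":0,"fingers":-1}
    - {"linear":[0,0,0],"yaw":0,"fingers":-1}
    - {"linear":[0,0,0],"yaw":0,"fingers":-1}

```text
clock: 21.35
ee_pos: [0.5342, 0.1547, 0.0454]
tcp_rot: [[-0.204, 0.978, 0.04], [0.979, 0.204, -0.011], [-0.019, 0.037, -0.999]]
wrist_force: [0.9, -7.0, 0.2]
finger_gap: 0.0452
```

```bash
python3 go.py 0.5335 0.159 0.045 1.778
```

```text
clock 21.35 pos [0.5342 0.1547 0.0454] yaw 1.776 gap 0.0452 F [ 0.92 -7.    0.16] M [-0.91 -0.04  0.16] tilt [ 0.0401 -0.0107]
total shares [0.022  0.0009 0.0016] yaw -0.0013 q [ 0.2   0.15  1.82 -0.02  1.13  0.  ]
```

>>> servo_tool:
  targets:
    - {"linear":[0.01,0,0],"yaw":0,"fingers":-1}
    - {"linear":[0.01,0,0],"yaw":0,"fingers":-1}
    - {"linear":[0.01,0,0],"yaw":0,"fingers":-1}
    - {"linear":[0.01,0,0],"yaw":0,"fingers":-1}
    - {"linear":[0.008,0,0],"yaw":0,"fingers":-1}
    - {"linear":[0.006,0,0],"yaw":0,"fingers":-1}
    - {"linear":[0.005,0,0],"yaw":0,"fingers":-1}
    - {"linear":[0.005,0,0],"yaw":0,"fingers":-1}

```text
clock: 22.35
ee_pos: [0.5331, 0.1586, 0.0459]
tcp_rot: [[-0.202, 0.979, 0.041], [0.979, 0.203, -0.024], [-0.032, 0.035, -0.999]]
wrist_force: [0.3, -9.8, 0.4]
finger_gap: 0.0456
```

```bash
python3 go.py 0.5335 0.159 0.045 1.778;  python3 - <<'E'
from h import *
from station import sensors
for i in range(4):
    a=imaging.camera("side"); o=sensors.get_obs(); print(o["clock"],o["wrist_force"].round(2),o["ee_pos"].round(4),o["tcp_rot"][2].round(4))
cv2.imwrite("pics/p3.png",crop(a,170,110,120,90,6.))
E
```

```text
clock 22.35 pos [0.5331 0.1586 0.0459] yaw 1.7742 gap 0.0456 F [ 0.34 -9.82  0.43] M [-1.19 -0.01  0.21] tilt [ 0.0412 -0.0244]
total shares [0.0019 0.0021 0.0047] yaw -0.0026 q [ 0.22  0.15  1.82 -0.04  1.14  0.03]
22.4 [  0.44 -10.21   1.18] [0.5331 0.1586 0.046 ] [-0.0324  0.0354 -0.9988]
22.45 [  0.57 -10.25   0.67] [0.5332 0.1586 0.0459] [-0.0323  0.0354 -0.9989]
22.5 [-0.51 -9.39  0.64] [0.5331 0.1586 0.0459] [-0.0322  0.0354 -0.9989]
22.55 [ 1.41 -9.95  1.2 ] [0.5331 0.1586 0.0459] [-0.0322  0.0353 -0.9989]
```

View pics/p3.png

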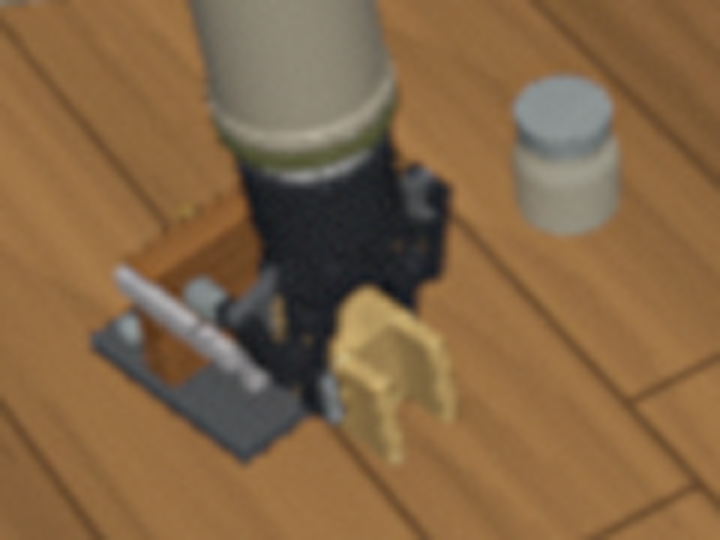

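Force is steady at about 10 N, which implies roughly 14 mm of travel. The arm holds its last target during camera calls, so I'll watch the hold that way for over 4 s. Further rows would only add creep.

```bash
python3 - <<'E'
from h import *
from station import sensors
F=[];P=[]
for i in range(88):
    a=imaging.camera("side" if i%2 else "top"); o=sensors.get_obs(); F.append(-o["wrist_force"][1]*.979+o["wrist_force"][0]*-.205); P.append(o["ee_pos"])
    if i==86: t=a
F=np.array(F);P=np.array(P);print(o["clock"],F.mean(),F.min(),F.max(),P[0],P[-1],np.ptp(P,0),o["finger_gap"],o["tcp_rot"][2])
cv2.imwrite("pics/p4.png",np.hstack([crop(a,170,120,90,90,4.4),crop(t,110,195,90,90,4.4)]))
E
```

```text
26.95 9.35661908788308 8.308886571291541 10.416778659311914 [0.53312987 0.15857676 0.04594465] [0.53312487 0.15857764 0.04593249] [1.04993282e-04 7.89954460e-05 1.07144312e-04] 0.0452600005911464 [-0.03221976  0.03536468 -0.99885496]
```

View pics/p4.png

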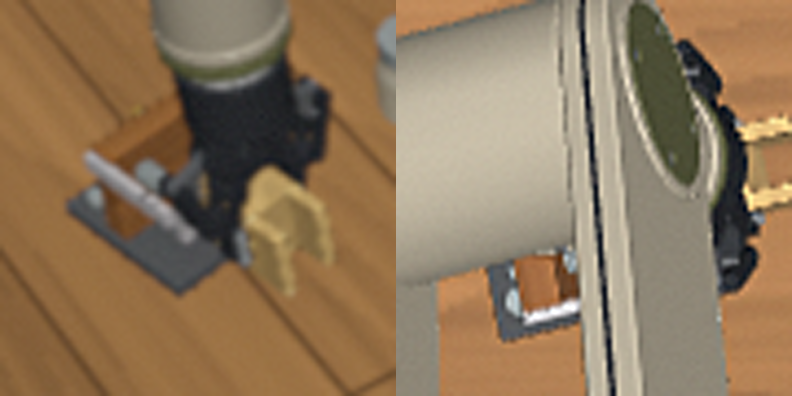

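The hold was steady: 4.4 s, mean 9.4 N, TCP moved about 0.1 mm, which puts the plate about 13 mm back. Handing in.

```bash
python3 -c "
from station import robot; print(robot.close_job())"
```

```text
the job is handed in; nothing more can be done
None
```

The leftmost block is gripped and pressed flat end first onto the middle of the jig's faceplate, notch pointing away. I handed the job in with it still held there, at 27 s of the 51 s allowed.

- **Push:** over the last 4.4 s the force averaged 9.4 N (8.3–10.4 N, noise included) and the tool moved about 0.1 mm.
- **Faceplate travel:** force and tool position both put the plate about 13 mm back, between the lines at 9 and 21 mm. The arm hid the scale, so I did not read it directly.
- **Position on the plate:** by calculation the block is about 1 mm off centre in width and height. This rests on the top view: the side view had put the plate face about 7 mm farther back in world y, but contact force agreed with the top view.
- **Not perfect:** the tool ended about 2° off vertical in both roll and pitch. I tried to take the roll out before pressing and did not succeed.
- **Bystanders:** no move went near the tin, brush, screwdriver or jar. I did not make a separate final check of them.

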